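# Set a code reader to its height mark and clamp the cam lever while holding the carriage

## Task

The code reader on the packing bench has been left down on its stop with its cam lever open; it sinks back if it is let go. Take the fixed grip and the lever together in the hand, raise the carriage until its index line is level with the tip of the height marker, and while holding it there squeeze the cam lever fully shut against the grip, and shut it nowhere else on the column. Finish still holding the shut lever and the grip squeezed together with the index line on the mark, and leave the height marker, the cartons and the tape roll where they are.

Things in the scene. Friction and masses are not known exactly. Their poses are not given: they have to be found in the camera images.
- stand: Bench stand fixed to the table: grey foot plate 130 x 160 x 12 mm, upright aluminium slot column 30 x 30 mm, 300 mm high. Origin on the column's axis at table height, z up. Its -x side, roughly towards the robot, is the grip side; its +y side (the robot's left) carries boom and reader over a carton; its -y face has the scale.
- carriage (a joint): Height of the sliding reader carriage above its lower stop (m, 0 to 0.15, up positive), 0 at the start, when its mid height is 115 mm above the table. A C-shaped aluminium block 52 x 46 x 58 mm round the column; with grip, lever, boom and reader about 0.3 kg; 0.6 N friction and a damped guide (10 N s/m): it sinks when let go with the lever open.
- index_line (a point): Black index line engraved on the carriage's edge beside the scale face, at the carriage's mid height (same height as the middle of grip and lever).
- mark_tip (a point): Tip of the height marker: a black clip 22 x 9 x 14 mm with a flat pointer, set in the slot of the scale face; the pointer passes in front of the carriage's edge without touching it. The carriage is at the mark when index_line and mark_tip have the same height. A snug push fit that stays put unless knocked.
- fixed_grip: Black ribbed grip bar fixed to the carriage, 14 mm wide (stand's y), 26 mm high, reaching level to 131 mm from the column's axis along the stand's -x. Centre line at y = -12 mm, outer face at y = -19 mm of the stand frame. Axes as the stand's, origin on the column's axis at the carriage's mid height.
- grip_mid (a point): Middle of the fixed grip where the hand takes it: stand frame x = -100 mm, y = -12 mm, at the carriage's mid height; 85 mm clear of the column's face.
- lever_pad: The cam lever's arm and pad: dark steel arm with a black upright knob, 15 mm diameter, 26 mm high, on the +y side of the fixed grip. Origin on the upright pivot pin (stand frame x = -34 mm, y = +14 mm, carriage mid height); the arm runs 92 mm along its own -x.
- lever_knob (a point): Centre of the lever's knob, 66 mm from the pivot pin, at the carriage's mid height. Lever shut: stand frame x = -100 mm, y = +10 mm, and grip and knob together are 36.5 mm across their outer faces. Lever open: x = -97 mm, y = +34 mm, 60 mm across.
- cam_lever (a joint): Cam lever's angle (rad): 0.36 open (start), 0 shut beside the grip. It swings level towards the grip, which itself does not move sideways. About 10 N on the knob moves it; it stays where left, so a part-closed hand lifts the carriage by friction on grip and knob. Below 0.13 the cam bites and clamps the carriage; shutting takes about 13 N; shut it holds about 20 N.
- carton: Closed white carton 170 x 130 x 70 mm with a paper code label on top, under the reader, 0.8 kg. Origin under its centre.
- bun_carton: Open white carton 200 x 180 x 75 mm with four buns and a yellow card, to the robot's right. Origin under its centre.
- tape_roll: Blue tape roll lying flat, 92 mm diameter, 48 mm high, near the robot on its right. Origin under its centre.

How it is judged:
By the outcome, as a careful person would: the job done as asked, in the order asked, and still so for the second after the job is handed in, while the arm keeps its last pose, push and grip.
It also fails if it takes over 54 s, if anything falls off the work surface, if the arm or the gripper's body presses on something with over 40 N, if the wrist force passes 120 N, or if a joint passes its speed limit or range.

## Robot

A 6-joint arm with a two-finger parallel gripper is mounted at the origin on the work surface. World frame = base frame: x ahead of the robot, y to its left, z up, the work surface at z = 0. Lengths are in mm, angles in degrees, forces in N, time in s.
With the tool pointing down it reaches from about 325 to 1000 mm from the base axis. Payload 5.1 kg.
Tool frame: the origin (TCP) lies midway between the tips of the shut fingers; the grasp point (between the pads) lies 19 mm behind it; z points along the fingers, x is the direction in which the jaws open and shut, and the axes are right-handed (so a half turn about z gives the same grasp; the last joint's range is limited). The gripper opens to 85 mm and grips with 20 to 120 N. Pads are 22 mm wide; open, the fingers measure 114 mm over their backs; the gripper's body (76 mm by 85 mm) begins 54 mm behind the grasp point. The pads swing forward as they close: fully open they stand 13 mm farther back than shut.
Start: joints at [-73.029, 7.093, 94.555, -0, 78.352, -4.733], TCP at [240.341, -603.921, 231.322] pointing down, gripper open.
Joint ranges: [-149.61, 149.61], [-58.7, 133.49], [1.44, 155.28], [-77.14, 257.14], [18.33, 153.61], [-166.67, 166.67]. Speed limits (degrees/s): [147.25, 147.25, 180, 180, 180, 180].

## Interface

Orientations are given as a 3x3 rotation matrix whose columns are the frame's x, y, z axes.
In Python, from workcell import get_obs, grab_frame, camera_params, job_done, trace gives the robot as it stands.
- The arm moves only by the tool move_arm, never from a script. Its argument "steps" is a list of rows, each a list of 3 entries, a list of its own where there are three numbers: the closure in counts, from 0 (fully open) to 255 (shut), then the shift along the tool's x, y, z in cm, then the turn, a rotation vector about the tool's x, y, z in rad. In form: [[fingers, [x, y, z], [wx, wy, wz]], ...]. A call has 1 to 12 rows; each row is the pose to reach, as a shift and turn from the pose commanded when the call began, along the tool's axes at that moment; what a row does not reach only later rows make up. A row lasts 1/10 s, in which the tool goes at most 50 mm and 8.59 degrees, less where a joint would pass 70% of its speed; a pose out of reach is approached as far as the arm can. A call with a gripper value outside its range is refused whole. The fingers move at their own pace and stop on an object; "grip_force" is the grip in N (left out, the last holds). Time passes only in rows, so rows that repeat a pose let the fingers close. It gives the time, the measured TCP pose, the force and the opening at its end, in the units of the state.
- get_obs(): the state, without advancing time (a new reading comes with each control period).
- grab_frame(name): name is "scene" or "top" or "wrist"; returns the picture (480x640x3 uint8, red, green, blue); there is no depth.
- camera_params(name): a dict with "fx", "fy", "cx", "cy" (pixels), "cam_to_world" (4x4, takes a point from camera to world coordinates). Camera axes: x right, y up, looking along -z (the intrinsics and any distortion apply to the point x, -y, -z); pixel columns grow to the right and rows downward; lengths in mm; the calibration is good to about 2 mm. A picture is of the moment at which its call begins: read the wrist's pose just before it. camera_params takes no time and is no camera call; for the wrist camera it gives the pose at the moment of the call.
- job_done(): hands the job in, once; it reports no verdict.
Trained networks look in the newest picture that a camera, given by its name, has taken for a name from the list of things; names that differ only in an ending like _2 or _b are one class to them, and where a whole thing is asked for, a point or a joint stands for the part that bears it (a point fixed in the world has none). Each returns a list of dicts, best first, with "p" (0 to 1); they miss things now and then, are a little off and sometimes report something else, mostly with a low value. They report only what shows in the picture. A call takes as long as a camera call.
- trace(camera, name): "region" (480x640 bool, what is visible of it) and "rect" ([centre column, centre row, width, height] in pixels, round what is visible of it).
The state is a dict: "time": time; "qpos": joint angles; "joint_velocities": joint speeds; "joint_torque": joint torques, N m; "tool_pos": TCP position; "eef_rot": TCP orientation; "ft_force": force on the tool from outside, world axes, zero at the start; "torque": the same for the moment, N m; "gripper_width": finger opening in mm.
Only numpy, scipy, OpenCV 4.12 (cv2) and the standard library are available. Lean on these libraries where they do the work, as an engineer would, in place of code of your own. Each camera call takes 0.05 s, during which the arm holds its last target. There are 200 camera calls.

## Working session

There is one attempt and no reset: what is moved stays moved. The work goes in short steps, Python scripts to look and compute and a tool call to move; the robot and the scene stay as the last step left them, time stands still between calls to the robot, and variables do not carry over. Pictures are saved under pics/ and viewed, about 8 in all and at most 12, crops included, and the job is handed in when it is done.

Besides the shell and the picture viewer there is one more tool, called after ">>>" as name(argument=value, ...), one argument or row to a line, values as JSON. move_arm: Moves the arm, as the interface text tells. Its arguments: {"type":"object","properties":{"steps":{"type":"array","items":{"type":"array"}},"grip_force":{"type":"number"}},"required":["steps"]}

```bash
mkdir -p pics; python3 - <<'E'
from workcell import *
import cv2,numpy as np
o=get_obs();print(o)
for c in("scene","top"):
    f=grab_frame(c);cv2.imwrite(f"pics/{c}0.png",f[:,:,::-1])
    p=camera_params(c);print(c,p)
    for n in("stand","index_line","mark_tip","fixed_grip","lever_pad","lever_knob","carton","bun_carton","tape_roll"):
        try:
            r=trace(c,n);print(c,n,[(round(float(q["p"]),2),np.round(q["rect"],1).tolist()) for q in r[:2]])
        except Exception as e: print(n,e)
E
```

```text
{'time': 0.0, 'qpos': array([-7.30282083e+01,  7.13181044e+00,  9.46352617e+01, -4.58205351e-05,
        7.83514232e+01, -4.73503084e+00]), 'joint_velocities': array([-0.02498742, -0.04696177, -0.00594963,  0.08777378,  0.07589332,
        0.00148399]), 'joint_torque': array([-2.15373613e-03, -4.23618186e+01, -3.65452552e+01, -3.54629094e-05,
        6.90694142e-03,  9.17823940e-06]), 'tool_pos': array([ 240.17361346, -603.33474636,  230.05988373]), 'eef_rot': array([[ 3.69856920e-01, -9.29088528e-01, -6.04438783e-04],
       [-9.29086439e-01, -3.69857375e-01,  1.97783378e-03],
       [-2.06113881e-03, -1.69939632e-04, -9.99997861e-01]]), 'ft_force': array([ 0.72193685, -0.2126937 ,  0.15036536]), 'torque': array([0.0037458 , 0.01811894, 0.00271984]), 'gripper_width': 85.56337887654804}
scene {'fx': 450.9434760760888, 'fy': 450.9434760760888, 'cx': 320.3855480366615, 'cy': 239.1635674106446, 'cam_to_world': array([[ 5.99800752e-01, -5.27753723e-01,  6.01427523e-01,
         1.13814270e+03],
       [ 8.00145705e-01,  3.93324607e-01, -4.52838387e-01,
        -5.45293996e+02],
       [ 
[... 1080 characters left out ...]
793357e+03],
       [ 0.00000000e+00,  0.00000000e+00,  0.00000000e+00,
         1.00000000e+00]])}
top stand [(0.82, [217.1, 177.7, 135.5, 99.9]), (0.33, [237.3, 205.5, 13.2, 38.6])]
top index_line [(0.85, [203.1, 192.7, 113.1, 72.8])]
top mark_tip [(0.39, [254.0, 156.9, 9.2, 15.9]), (0.27, [238.1, 202.9, 15.3, 37.6])]
top fixed_grip [(0.61, [256.6, 206.5, 12.6, 39.4])]
top lever_pad []
top lever_knob [(0.47, [237.3, 205.2, 15.8, 35.6])]
top carton [(0.79, [160.6, 180.1, 63.0, 79.3]), (0.57, [237.0, 204.8, 14.6, 40.0])]
top bun_carton [(0.55, [437.9, 207.3, 98.1, 100.0]), (0.5, [237.3, 204.5, 14.8, 38.4])]
top tape_roll [(0.96, [395.6, 330.4, 45.9, 47.8]), (0.7, [235.6, 206.1, 19.5, 42.1])]
```

```bash
python3 - <<'E'
import cv2,numpy as np
a=cv2.imread("pics/scene0.png")[160:320,330:530];b=cv2.imread("pics/top0.png")[110:270,120:320]
a=cv2.resize(a,None,fx=4,fy=4,interpolation=2)[:, :];b=cv2.resize(b,None,fx=3,fy=3,interpolation=2)
cv2.imwrite("pics/s1.png",a[:600]);cv2.imwrite("pics/t1.png",b)
E
```

```text
(no output)
```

View pics/s1.png

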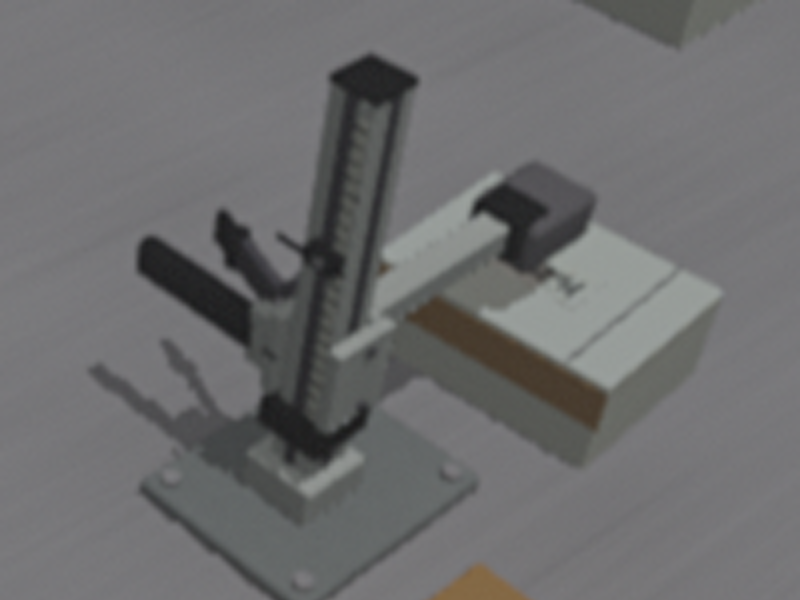

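View pics/t1.png

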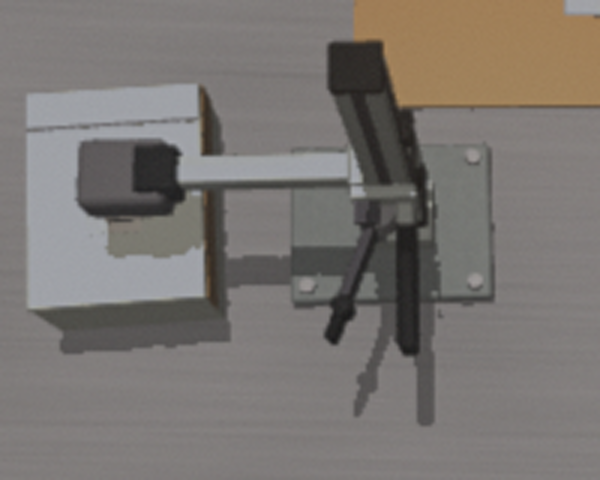

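View pics/scene0.png

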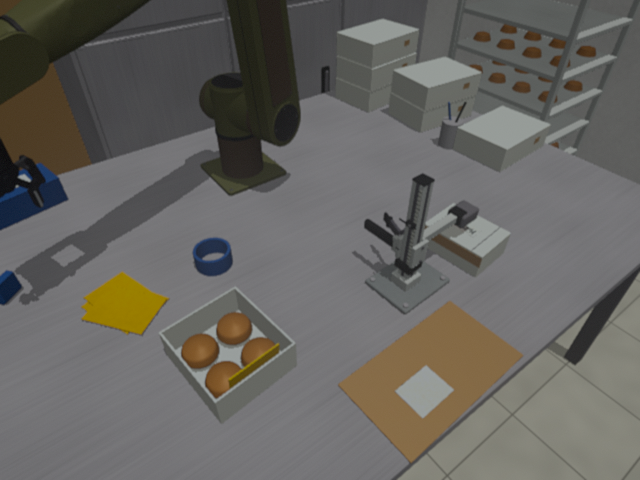

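The scene and top views show the stand with the grip towards the robot, the lever open on the +y side, and the mark clip at about (410,223) in scene with its pointer tip at about (400,219). Next I fit the stand pose from the corner pixels.

```bash
cat > h.py <<'E'
import numpy as np,cv2
from workcell import *
def proj(p,P):
    M=np.linalg.inv(p["cam_to_world"]);q=np.atleast_2d(P)@M[:3,:3].T+M[:3,3]
    return np.c_[p["cx"]+p["fx"]*q[:,0]/-q[:,2],p["cy"]-p["fy"]*q[:,1]/-q[:,2]]
def S(s,P):
    c,n=np.cos(s[2]),np.sin(s[2]);P=np.atleast_2d(P).astype(float)
    return np.c_[s[0]+c*P[:,0]-n*P[:,1],s[1]+n*P[:,0]+c*P[:,1],P[:,2]]
E
python3 - <<'E'
from h import *
from scipy.optimize import least_squares
ps,pt=camera_params("scene"),camera_params("top")
a=lambda u,v:(330+u/4-.4,160+v/4-.4)
b=lambda u,v:(120+u/3-.3,110+v/3-.3)
sc=[((-16,-16,300),a(330,83)),((-16,16,300),a(372,55)),((16,16,300),a(417,82)),((16,-16,300),a(375,105)),((-131,-12,128),a(150,237)),((-97,34,128),a(225,217)),('f',-65,-80,a(140,487)),('f',65,80,a(478,482))]
tp=[((16,16,300),b(328,42)),((16,-16,300),b(381,42)),((-16,-16,300),b(384,92)),((-16,16,300),b(332,93)),((-131,-12,128),b(408,353)),((-97,34,128),b(342,305)),('f',65,-80,b(488,145)),('f',-65,-80,b(492,298)),('f',-65,80,b(293,303))]
def res(v):
    r=[]
    for p,L in((ps,sc),(pt,tp)):
        for e in L:
            P=(e[1]+v[3],e[2]+v[4],12) if e[0]=='f' else e[0]
            r.append(proj(p,S(v,P))[0]-e[-1])
    return np.ravel(r)
s=least_squares(res,[480,80,0,0,0],loss='soft_l1',x_scale=[10,10,.1,10,10]);v=s.x
print(v,np.degrees(v[2]));print(res(v).reshape(-1,2).round(1).tolist())
for y in(-24,-28):
  m=least_squares(lambda q:(proj(ps,S(v,(q[0],y,q[1])))[0]-a(280,237)),[-20,200]);print("tip",y,m.x)
np.save("s.npy",v)
w=camera_params("wrist");o=get_obs();R=o["eef_rot"]
print("cam in tool",R.T@(w["cam_to_world"][:3,3]-o["tool_pos"]),"\n",R.T@w["cam_to_world"][:3,:3],w["fx"])
print("grip",S(v,[(-100,-12,115),(-100,11,115)]))
E
```

```text
[6.67084264e+02 5.86785659e+01 5.91485952e-02 2.00824033e-01
 9.62430691e+00] 3.3889648665261847
[[-0.9, -3.0], [-0.7, -1.7], [0.8, -1.6], [0.6, -1.3], [-1.9, -1.2], [3.4, 2.9], [-0.7, -2.2], [1.2, -2.1], [0.5, -0.1], [1.2, -0.4], [0.4, 0.0], [-0.8, 0.1], [0.2, -1.2], [-0.1, -0.4], [1.0, -1.0], [1.1, -0.2], [-0.6, 0.1]]
tip -24 [-22.64536586 196.76731146]
tip -28 [-19.6314902  200.66170157]
cam in tool [   0.17684002  -73.52192321 -141.83010983] 
 [[ 9.99999509e-01 -3.85871632e-04  9.12325256e-04]
 [-1.06377873e-04 -9.57514839e-01 -2.88383984e-01]
 [ 9.84844169e-04  2.88383746e-01 -9.57514410e-01]] 405.7944186078531
grip [[567.96851063  40.78813992 115.        ]
 [566.60888605  63.74791825 115.        ]]
```

```bash
cat >> h.py <<'E'
from scipy.spatial.transform import Rotation as Ro
def Rt(az,L):
    f,l=np.radians([az,L]);z=np.array([np.cos(f)*np.sin(l),np.sin(f)*np.sin(l),-np.cos(l)]);y=np.array([np.cos(f)*np.cos(l),np.sin(f)*np.cos(l),np.sin(l)])
    return np.c_[np.cross(y,z),y,z]
def step(p,R,cur=None):
    o=get_obs();p0,R0=(o["tool_pos"],o["eef_rot"]) if cur is None else cur
    rv=Ro.from_matrix(R0.T@R).as_rotvec()
    print("shift cm",(R0.T@(np.array(p)-p0)/10).round(2),"turn",rv.round(3),"deg",np.degrees(np.linalg.norm(rv)).round(1))
E
python3 -c "
from h import *
step([430,-330,300],Rt(301.7,0))
c=([430,-330,300],Rt(301.7,0))
step([560,-55,240],Rt(45,45),c)"
```

```text
shift cm [-18.44 -27.75  -6.87] turn [ 0.    -0.    -1.745] deg 100.0
shift cm [ 25.51 -16.57   6.  ] turn [-0.557  0.703 -1.698] deg 110.0
```

>>> move_arm(
  steps=[
    [0, [-4, -6, -4], [0, 0, -0.145]],
    [0, [-7, -10, -6.9], [0, 0, -0.29]],
    [0, [-10, -15, -6.9], [0, 0, -0.435]],
    [0, [-13, -19, -6.9], [0, 0, -0.58]],
    [0, [-16, -23, -6.9], [0, 0, -0.725]],
    [0, [-18.4, -27.8, -6.9], [0, 0, -0.87]],
    [0, [-18.4, -27.8, -6.9], [0, 0, -1.015]],
    [0, [-18.4, -27.8, -6.9], [0, 0, -1.16]],
    [0, [-18.4, -27.8, -6.9], [0, 0, -1.305]],
    [0, [-18.4, -27.8, -6.9], [0, 0, -1.45]],
    [0, [-18.4, -27.8, -6.9], [0, 0, -1.6]],
    [0, [-18.4, -27.8, -6.9], [0, 0, -1.745]],
  ],
)

```text
time: 2.2
tool_pos: [430.6, -330.0, 300.4]
eef_rot: [[0.848, 0.531, 0.0], [0.531, -0.848, -0.0], [-0.0, 0.0, -1.0]]
ft_force: [0.3, 1.0, -0.4]
gripper_width: 85.4
```

```bash
python3 -c "
from h import *
print(get_obs()['qpos'].round(1),get_obs()['tool_pos'])
step([560,-55,240],Rt(45,45))"
```

```text
[-43.1  -8.6 103.5  -0.   85.1 -75.2] [ 430.64687919 -330.02448413  300.41782367]
shift cm [ 25.56 -16.45   6.04] turn [-0.558  0.701 -1.693] deg 109.7
```

>>> move_arm(
  steps=[
    [0, [2, -1.4, 0.5], [-0.043, 0.053, -0.13]],
    [0, [4, -2.8, 1], [-0.086, 0.107, -0.26]],
    [0, [6, -4, 1.5], [-0.129, 0.16, -0.39]],
    [0, [8, -5.4, 2], [-0.171, 0.216, -0.52]],
    [0, [10, -6.6, 2.5], [-0.214, 0.27, -0.65]],
    [0, [12, -8, 3], [-0.257, 0.323, -0.78]],
    [0, [14, -9.2, 3.5], [-0.3, 0.377, -0.91]],
    [0, [16, -10.5, 4], [-0.343, 0.43, -1.04]],
    [0, [18, -12, 4.5], [-0.386, 0.485, -1.17]],
    [0, [20, -13, 5], [-0.428, 0.538, -1.3]],
    [0, [22.5, -14.5, 5.5], [-0.471, 0.592, -1.43]],
    [0, [25.5, -16.5, 6], [-0.514, 0.646, -1.56]],
  ],
)

```text
time: 3.4
tool_pos: [563.4, -41.7, 249.7]
eef_rot: [[-0.579, 0.641, 0.505], [0.813, 0.405, 0.417], [0.063, 0.652, -0.756]]
ft_force: [1.4, 0.0, 0.7]
gripper_width: 85.6
```

```bash
python3 -c "
from h import *
print(get_obs()['qpos'].round(1),get_obs()['tool_pos'])
step([560,-55,240],Rt(45,45))
p=camera_params('wrist');f=grab_frame('wrist');cv2.imwrite('pics/w1.png',f[:,:,::-1])
v=np.load('s.npy');print(proj(p,S(v,[(-26,-23,115),(-22,-25,200),(-131,-12,115)])))
for n in('mark_tip','index_line'):print(n,[(round(q['p'],2),np.round(q['rect'],1)) for q in trace('wrist',n)])"
```

```text
[ -27.1  -17.1  121.9   42.2   63.6 -166.7] [563.44138242 -41.680572   249.74767688]
shift cm [-0.95 -1.4   0.01] turn [-0.068  0.068 -0.165] deg 10.9
[[323.15897573 205.31483249]
 [327.01271533 306.78197398]
 [429.61338987 119.31813747]]
mark_tip [(0.96, array([315.5, 315.1,  28.2,  31.1]))]
index_line [(0.85, array([399.8, 206.9, 217.5, 194.7]))]
```

View pics/w1.png

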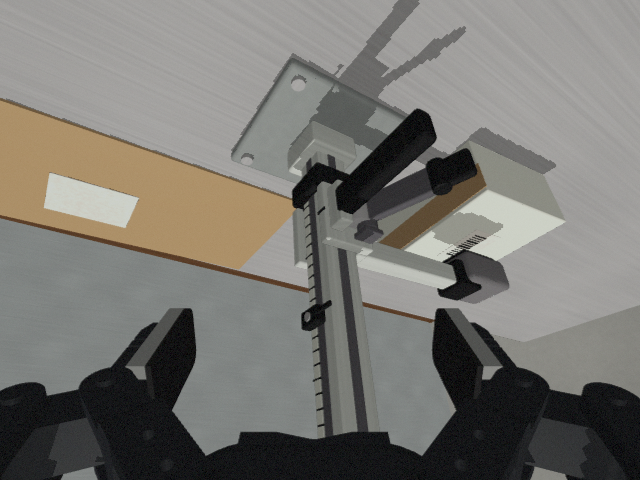

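The wrist picture is upside down. The clip is at about (315,317) with its pointer tip near (330,304), and the carriage's index line is near (322,210). j6 is at its limit, so I'll back off after this. I'm zooming in.

```bash
python3 -c "
from h import *
f=cv2.imread('pics/w1.png')[180:340,280:380]
cv2.imwrite('pics/w1c.png',cv2.resize(cv2.convertScaleAbs(f[:100],alpha=1.3),None,fx=6,fy=6,interpolation=2)[:600] if 0 else np.hstack([cv2.resize(f[0:75,10:75],None,fx=6,fy=6,interpolation=2),cv2.resize(f[85:160,10:75],None,fx=6,fy=6,interpolation=2)]))"
```

```text
(no output)
```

View pics/w1c.png

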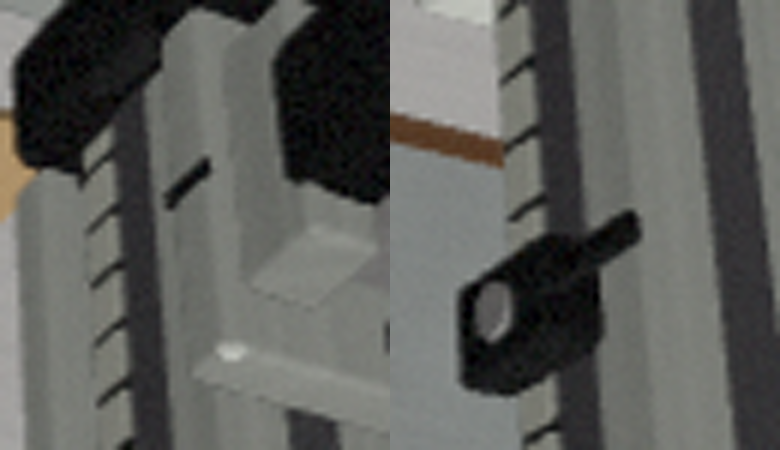

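```bash
python3 -c "
from h import *
from scipy.optimize import least_squares
v=np.load('s.npy');p=camera_params('wrist');np.save('w1.npy',dict(p=p),allow_pickle=True)
def on(px,y):
  return least_squares(lambda q:proj(p,S(v,(q[0],y,q[1])))[0]-px,[-20,150]).x.round(2)
print('idx',on((324.6,207.1),-23),on((317.6,213.4),-23))
for y in(-24,-25.5,-27):print('tip',y,on((330.1,300.8),y),on((320.8,308.3),y))
R=Rt(22,55);T=np.array([648,33,170.]);
look=.957*R[:,2]+.288*R[:,1];cam=T-270*look;tcp=cam+142*R[:,2]+73.5*R[:,1];print(cam,tcp);step(tcp,R)"
```

```text
idx [-29.88 123.61] [-19.93 123.19]
tip -24 [-27.52 201.17] [-15.93 202.1 ]
tip -25.5 [-29.56 202.27] [-18.08 203.19]
tip -27 [-31.59 203.36] [-20.23 204.28]
[410.39801068 -62.997435   254.50915242] [557.33575138  -3.63073419 233.26897372]
shift cm [ 3.19 -0.23  2.59] turn [-0.253 -0.218  0.116] deg 20.3
```

>>> move_arm(
  steps=[
    [0, [0.8, 0, 0.7], [-0.063, -0.055, 0.029]],
    [0, [1.6, -0.1, 1.3], [-0.126, -0.109, 0.058]],
    [0, [2.4, -0.2, 2], [-0.19, -0.163, 0.087]],
    [0, [3.2, -0.2, 2.6], [-0.253, -0.218, 0.116]],
    [0, [3.2, -0.2, 2.6], [-0.253, -0.218, 0.116]],
    [0, [3.2, -0.2, 2.6], [-0.253, -0.218, 0.116]],
    [0, [3.2, -0.2, 2.6], [-0.253, -0.218, 0.116]],
    [0, [3.2, -0.2, 2.6], [-0.253, -0.218, 0.116]],
  ],
)

```text
time: 4.35
tool_pos: [557.5, -3.0, 238.6]
eef_rot: [[-0.367, 0.538, 0.759], [0.93, 0.212, 0.299], [-0.0, 0.816, -0.578]]
ft_force: [-0.5, -0.8, -0.7]
gripper_width: 85.4
```

```bash
python3 -c "
from h import *
o=get_obs();print(o['qpos'].round(1),o['tool_pos'],np.abs(o['joint_velocities']).max())
p=camera_params('wrist');f=grab_frame('wrist');cv2.imwrite('pics/w2.png',f[:,:,::-1]);np.save('w2.npy',p,allow_pickle=True)
v=np.load('s.npy');q=proj(p,S(v,[(-26,-23,115),(-22,-25,195),(-131,-12,115)]));print(q)
for n in('mark_tip','fixed_grip','lever_knob'):print(n,[(round(r['p'],2),np.round(r['rect'],1)) for r in trace('wrist',n)])
m=((q[0]+q[1])/2).round().astype(int);x0,y0=m[0]-60,m[1]-75;print(x0,y0)
cv2.imwrite('pics/w2c.png',cv2.resize(f[y0:y0+150,x0:x0+150,::-1],None,fx=4,fy=4,interpolation=2))"
```

```text
[ -22.4  -28.9  136.1   56.2   42.9 -166.7] [557.50579828  -2.96588305 238.57352385] 0.34709255914515097
[[318.57791706 156.25682125]
 [314.21977418 268.20276606]
 [411.48750465  52.81593986]]
mark_tip [(0.75, array([308.9, 281.2,  13.7,  25.5])), (0.42, array([375.1, 103.2,  89.5, 130.3]))]
fixed_grip [(0.72, array([374.1, 102.3,  91. , 126.5]))]
lever_knob [(0.63, array([432. , 125.2, 125.3,  95.9]))]
256 137
```

View pics/w2c.png

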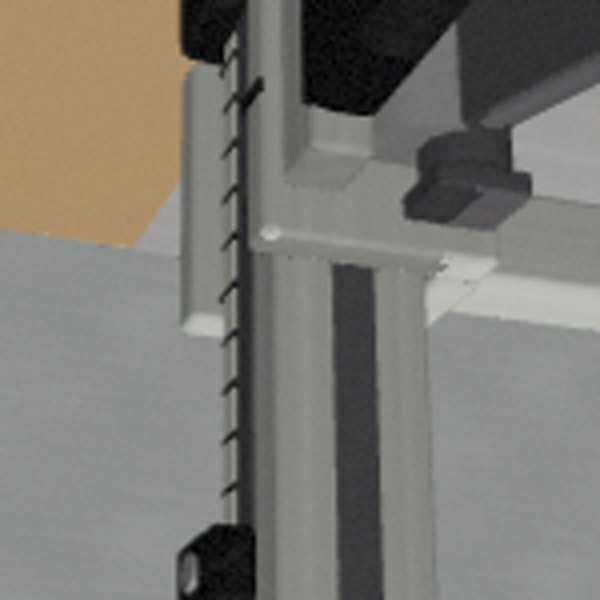

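The index line is at (321,158)–(316,163) and the clip starts at row 268. I still need the pointer tip.

```bash
python3 -c "
from h import *
f=cv2.imread('pics/w2.png')[245:320,275:375];cv2.imwrite('pics/w2d.png',cv2.resize(f,None,fx=7,fy=7,interpolation=2))"
```

```text
(no output)
```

View pics/w2d.png

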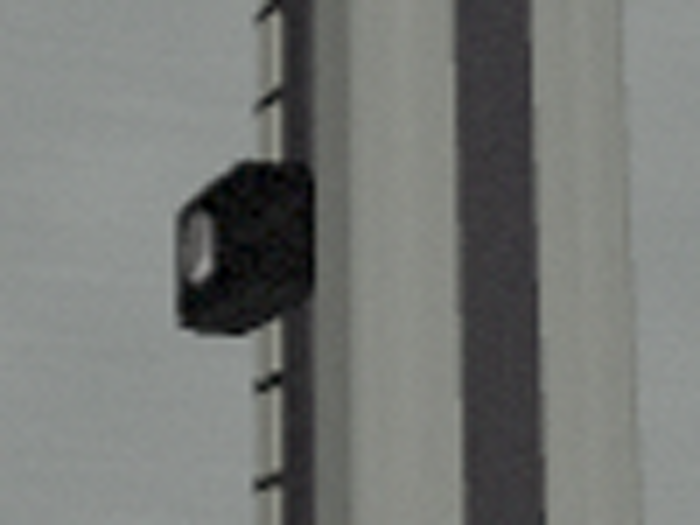

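```bash
python3 - <<'E'
from h import *
from scipy.optimize import least_squares
p2=np.load('w2.npy',allow_pickle=True).item();ps=camera_params('scene');v=np.load('s.npy')
o=get_obs();R=o['eef_rot'];C=camera_params('wrist')['cam_to_world'];ct=R.T@(C[:3,3]-o['tool_pos']);cr=R.T@C[:3,:3]
p1=dict(p2);R1=Ro.from_matrix(np.array([[-.579,.641,.505],[.813,.405,.417],[.063,.652,-.756]])).as_matrix()
M=np.eye(4);M[:3,:3]=R1@cr;M[:3,3]=np.array([563.44,-41.68,249.75])+R1@ct;p1['cam_to_world']=M
print(proj(p1,S(v,(-26,-23,115))))
L=[(p1,(324.6,207.1)),(p2,(321.1,157.6))]
# local offset d (stand pose correction x,y,z) making index fit in both
d=least_squares(lambda q:np.r_[np.ravel([proj(p,S(v,(-26,-23,115))+q)[0]-u for p,u in L]),q*.15],[0,0,0]).x;print('corr',d)
for y in(-24,-25,-26):
  t=least_squares(lambda q:proj(p1,S(v,(q[0],y,q[1]))+d)[0]-(330.1,300.8),[-20,150]).x
  b=least_squares(lambda q:proj(p1,S(v,(q[0],y,q[1]))+d)[0]-(320.8,308.3),[-20,150]).x
  print(y,t,b,proj(p2,S(v,(t[0],y,t[1]))+d),proj(ps,S(v,[(t[0],y,t[1]),(-26,-23,115)])))
g=S(v,[(-100,11,0)])[0]+d;print('pregrasp',g);az=np.degrees(v[2])
# intermediate
step([440,-40,330],Rt(az-5,10))
step([g[0],g[1],185],Rt(az,0),([440,-40,330],Rt(az-5,10)))
E
```

```text
[[323.17895048 205.51549121]]
corr [0.96830588 2.22676191 0.0772512 ]
-24 [-22.96621018 194.72810476] [-10.90481676 195.60965983] [[318.79274156 268.33473757]] [[399.37161848 219.53578723]
 [394.43922827 246.71065226]]
-25 [-24.33602517 195.46680901] [-12.35273087 196.34265589] [[318.01454486 268.82590151]] [[398.60431002 219.14094352]
 [394.43922827 246.71065226]]
-26 [-25.70584016 196.20551326] [-13.80064498 197.07565196] [[317.22577207 269.32374061]] [[397.83669712 218.74594315]
 [394.43922827 246.71065226]]
pregrasp [5.67577192e+02 6.59746802e+01 7.72512007e-02]
shift cm [  0.8    0.46 -15.35] turn [ 0.768 -0.222  0.349] deg 50.0
shift cm [10.95  9.75 16.44] turn [ 0.174  0.008 -0.087] deg 11.2
```

>>> move_arm(
  steps=[
    [0, [0.1, 0, -4], [0.06, -0.02, 0.03]],
    [0, [0.2, 0.1, -8], [0.19, -0.055, 0.087]],
    [0, [0.4, 0.2, -12], [0.32, -0.09, 0.145]],
    [0, [0.8, 0.5, -15.4], [0.45, -0.13, 0.2]],
    [0, [0.8, 0.5, -15.4], [0.58, -0.17, 0.26]],
    [0, [0.8, 0.5, -15.4], [0.7, -0.2, 0.32]],
    [0, [0.8, 0.5, -15.4], [0.768, -0.222, 0.349]],
    [0, [0.8, 0.5, -15.4], [0.768, -0.222, 0.349]],
    [0, [0.8, 0.5, -15.4], [0.768, -0.222, 0.349]],
  ],
)

```text
time: 5.45
tool_pos: [439.6, -39.4, 329.7]
eef_rot: [[0.026, 0.984, 0.174], [1.0, -0.026, -0.004], [0.001, 0.174, -0.985]]
ft_force: [-0.5, -0.5, 0.1]
gripper_width: 85.4
```

```bash
python3 -c "
from h import *
print(get_obs()['qpos'].round(1),get_obs()['tool_pos'])
step([567.6,66,185],Rt(3.4,0))"
```

```text
[ -13.4  -29.7  117.2    2.1   82.8 -102. ] [439.60576004 -39.4435753  329.73116925]
shift cm [10.86  9.81 16.44] turn [ 0.175  0.006 -0.085] deg 11.1
```

>>> move_arm(
  steps=[
    [0, [2.7, 2.4, 3], [0.06, 0, -0.02]],
    [0, [5.4, 5, 6], [0.12, 0, -0.04]],
    [0, [8, 7.4, 9], [0.175, 0.006, -0.085]],
    [0, [10.9, 9.8, 13], [0.175, 0.006, -0.085]],
    [0, [10.9, 9.8, 16.4], [0.175, 0.006, -0.085]],
    [0, [10.9, 9.8, 16.4], [0.175, 0.006, -0.085]],
    [0, [10.9, 9.8, 16.4], [0.175, 0.006, -0.085]],
    [0, [10.9, 9.8, 16.4], [0.175, 0.006, -0.085]],
  ],
)

```text
time: 6.25
tool_pos: [568.0, 65.2, 188.5]
eef_rot: [[-0.057, 0.998, 0.004], [0.998, 0.057, -0.001], [-0.001, 0.004, -1.0]]
ft_force: [-0.2, 1.1, 0.2]
gripper_width: 85.6
```

```bash
python3 -c "
from h import *
o=get_obs();print(o['qpos'].round(1),o['tool_pos'])
p=camera_params('wrist');f=grab_frame('wrist');cv2.imwrite('pics/w3.png',f[:,:,::-1]);v=np.load('s.npy')
d=np.array([.97,2.2,0]);print(proj(p,S(v,[(-131,-19,128),(-131,-5,128),(-97,33.5,128),(-100,-19,128)])+d))
for n in('fixed_grip','lever_knob','lever_pad'):print(n,[(round(r['p'],2),np.round(r['rect'],1)) for r in trace('wrist',n)])"
```

```text
[ 1.200e+00 -1.100e+00  1.073e+02 -1.000e-01  7.360e+01 -9.200e+01] [567.98428489  65.21424369 188.48307313]
[[255.86207587 202.59611239]
 [283.48472109 202.53619922]
 [357.50673171 265.28275605]
 [258.42475788 260.16700079]]
fixed_grip [(0.73, array([272.9, 275.9,  29.9, 157.9])), (0.44, array([551.5, 304. , 174.7, 139.2]))]
lever_knob [(0.72, array([341.9, 288.2,  70.4, 141.2]))]
lever_pad [(0.79, array([342.9, 284.1,  67.6, 142.8])), (0.15, array([269. , 275.4,  35.7, 164.2]))]
```

View pics/w3.png

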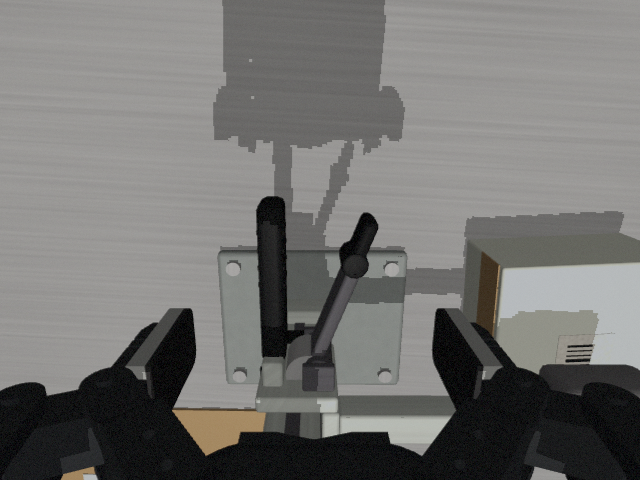

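>>> move_arm(
  steps=[
    [0, [0, 0, 2], [0, 0, 0]],
    [0, [0, 0, 4], [0, 0, 0]],
    [0, [0, 0, 6], [0, 0, 0]],
    [0, [0, 0, 8], [0, 0, 0]],
    [0, [0, 0, 9.2], [0, 0, 0]],
    [0, [0, 0, 9.2], [0, 0, 0]],
    [0, [0, 0, 9.2], [0, 0, 0]],
    [0, [0, 0, 9.2], [0, 0, 0]],
  ],
)

```text
time: 7.25
tool_pos: [568.5, 65.9, 95.4]
eef_rot: [[-0.058, 0.998, 0.002], [0.998, 0.058, -0.001], [-0.001, 0.002, -1.0]]
ft_force: [-0.1, 0.7, 0.2]
gripper_width: 85.3
```

>>> move_arm(
  steps=[
    [30, [0, 0, 0], [0, 0, 0]],
    [50, [0, 0, 0], [0, 0, 0]],
    [60, [0, 0, 0], [0, 0, 0]],
    [60, [0, 0, 0], [0, 0, 0]],
    [60, [0, 0, 0], [0, 0, 0]],
  ],
  grip_force=20,
)

```text
time: 7.75
tool_pos: [567.4, 65.9, 93.8]
eef_rot: [[-0.058, 0.998, -0.0], [0.998, 0.058, -0.001], [-0.001, -0.0, -1.0]]
ft_force: [0.4, 0.2, -0.5]
gripper_width: 65.2
```

>>> move_arm(
  steps=[
    [72, [0, 0, 0], [0, 0, 0]],
    [80, [0, 0, 0], [0, 0, 0]],
    [80, [0, 0, 0], [0, 0, 0]],
    [80, [0, 0, 0], [0, 0, 0]],
  ],
)

```text
time: 8.15
tool_pos: [567.5, 64.2, 94.5]
eef_rot: [[-0.058, 0.998, -0.001], [0.998, 0.058, -0.004], [-0.004, -0.001, -1.0]]
ft_force: [-2.4, -5.8, 4.7]
gripper_width: 59.2
```

```bash
python3 -c "
from h import *
o=get_obs();print(o['tool_pos'],o['ft_force'],o['torque'],o['gripper_width'])
f=grab_frame('wrist');cv2.imwrite('pics/w4.png',f[150:480,100:540,::-1])"
```

```text
[567.47433219  64.19203456  94.51919517] [-2.43665787 -5.78007967  4.65056377] [-1.01926384  0.34355548 -0.05524709] 59.201347328497334
```

View pics/w4.png

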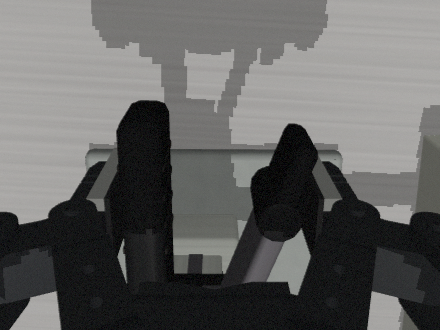

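>>> move_arm(
  steps=[
    [86, [-0.2, 0, 0], [0, 0, 0]],
    [92, [-0.3, 0, 0], [0, 0, 0]],
    [98, [-0.35, 0, 0], [0, 0, 0]],
    [102, [-0.35, 0, 0], [0, 0, 0]],
    [102, [-0.35, 0, 0], [0, 0, 0]],
    [102, [-0.35, 0, 0], [0, 0, 0]],
  ],
)

```text
time: 8.8
tool_pos: [567.7, 60.6, 95.8]
eef_rot: [[-0.059, 0.998, -0.001], [0.998, 0.059, -0.005], [-0.005, -0.001, -1.0]]
ft_force: [-6.6, -6.8, 10.6]
gripper_width: 51.9
```

>>> move_arm(
  steps=[
    [102, [-0.15, 0, 0], [0, 0, 0]],
    [102, [-0.3, 0, 0], [0, 0, 0]],
    [102, [-0.3, 0, 0], [0, 0, 0]],
  ],
)

```text
time: 9.1
tool_pos: [567.6, 60.5, 95.4]
eef_rot: [[-0.058, 0.998, -0.001], [0.998, 0.058, 0.001], [0.001, -0.001, -1.0]]
ft_force: [-6.0, 3.3, 9.2]
gripper_width: 51.3
```

>>> move_arm(
  steps=[
    [102, [0, 0, -0.3], [0, 0, 0]],
    [102, [0, 0, -0.6], [0, 0, 0]],
    [102, [0, 0, -1], [0, 0, 0]],
    [102, [0, 0, -1.4], [0, 0, 0]],
    [102, [0, 0, -1.8], [0, 0, 0]],
    [102, [0, 0, -2], [0, 0, 0]],
    [102, [0, 0, -2], [0, 0, 0]],
    [102, [0, 0, -2], [0, 0, 0]],
  ],
)

```text
time: 9.9
tool_pos: [567.4, 60.4, 113.1]
eef_rot: [[-0.058, 0.998, -0.001], [0.998, 0.058, 0.001], [0.001, -0.001, -1.0]]
ft_force: [0.2, 4.8, -3.0]
gripper_width: 51.3
```

```bash
python3 -c "
from h import *
o=get_obs();print(o['tool_pos'],o['ft_force'],o['gripper_width'])
f=grab_frame('scene');g=cv2.imread('pics/scene0.png')
cv2.imwrite('pics/s2.png',np.hstack([cv2.resize(a[190:290,360:460],None,fx=4,fy=4,interpolation=2) for a in(g,f[:,:,::-1])]))"
```

```text
[567.41673622  60.41133571 113.0940064 ] [ 0.23272169  4.84865108 -2.96492031] 51.2614166838383
```

View pics/s2.png

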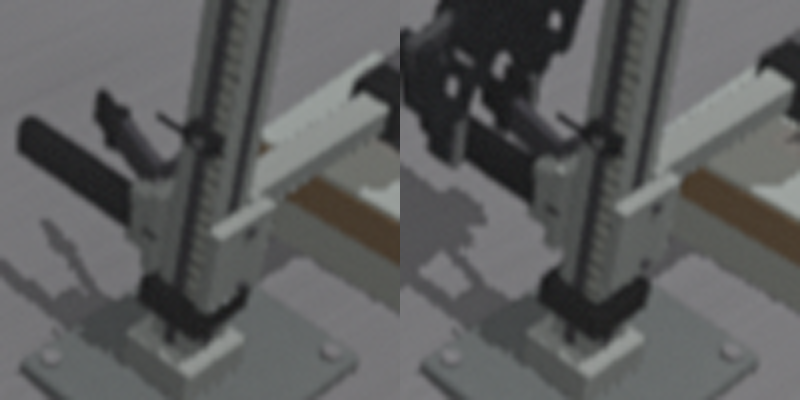

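>>> move_arm(
  steps=[
    [102, [0, 0, -0.4], [0, 0, 0]],
    [102, [0, 0, -1], [0, 0, 0]],
    [102, [0, 0, -1.6], [0, 0, 0]],
    [102, [0, 0, -2.2], [0, 0, 0]],
    [102, [0, 0, -2.8], [0, 0, 0]],
    [102, [0, 0, -3.4], [0, 0, 0]],
    [102, [0, 0, -4], [0, 0, 0]],
    [102, [0, 0, -4.6], [0, 0, 0]],
    [102, [0, 0, -5.2], [0, 0, 0]],
    [102, [0, 0, -5.6], [0, 0, 0]],
    [102, [0, 0, -5.8], [0, 0, 0]],
    [102, [0, 0, -5.8], [0, 0, 0]],
  ],
)

```text
time: 11.15
tool_pos: [567.4, 60.4, 171.2]
eef_rot: [[-0.058, 0.998, -0.001], [0.998, 0.058, 0.001], [0.001, -0.001, -1.0]]
ft_force: [0.1, 4.9, -2.1]
gripper_width: 51.2
```

>>> move_arm(
  steps=[
    [102, [0, 0, 0], [0, 0, 0]],
    [102, [0, 0, 0], [0, 0, 0]],
    [102, [0, 0, 0], [0, 0, 0]],
  ],
)

```text
time: 11.45
tool_pos: [567.4, 60.4, 171.0]
eef_rot: [[-0.058, 0.998, -0.002], [0.998, 0.058, 0.001], [0.001, -0.001, -1.0]]
ft_force: [-0.5, 5.6, -1.9]
gripper_width: 51.3
```

```bash
cat > lift.py <<'E'
from h import *
from scipy.optimize import least_squares
def lift():
    ps=camera_params('scene');v=np.load('s.npy')
    g=cv2.cvtColor(cv2.imread('pics/scene0.png'),cv2.COLOR_BGR2GRAY).astype(np.float32);f=cv2.cvtColor(grab_frame('scene'),cv2.COLOR_RGB2GRAY).astype(np.float32)
    out=[]
    for (x0,y0,w,h,P) in((409,237,22,14,(20,-23,130)),(440,208,46,24,(0,120,125)),(392,232,14,26,(-26,-23,115))):
        t=g[y0:y0+h,x0:x0+w];best=None
        q0=proj(ps,S(v,P))[0]
        sc=[]
        for z in np.arange(0,110,.25):
            dx=proj(ps,S(v,np.array(P)+[0,0,z]))[0]-q0
            k=1+0
            pch=cv2.getRectSubPix(f,(w,h),(x0+(w-1)/2+dx[0],y0+(h-1)/2+dx[1]))
            sc.append(cv2.matchTemplate(pch,t,cv2.TM_CCOEFF_NORMED)[0,0])
        i=int(np.argmax(sc));out.append((i*.25,round(float(sc[i]),3)))
    return out,f
if __name__=="__main__":
    o=get_obs();print(o['time'],o['tool_pos'],o['ft_force'],o['gripper_width']);l,f=lift();print(l);cv2.imwrite('pics/s3.png',f)
    for n in('mark_tip',):print(n,[(round(r['p'],2),np.round(r['rect'],1)) for r in trace('scene',n)])
E
python3 lift.py
```

```text
11.45 [567.37334801  60.37458965 170.98661145] [-0.46148114  5.55051387 -1.90406438] 51.31887510523331
[(75.5, 0.859), (75.75, 0.872), (76.0, 0.735)]
mark_tip [(0.67, array([410.4, 225.6,  12.9,   7.7]))][ WARN:0@2.064] global loadsave.cpp:1063 imwrite_ Unsupported depth image for selected encoder is fallbacked to CV_8U.
```

>>> move_arm(
  steps=[
    [102, [0, 0, -0.25], [0, 0, 0]],
    [102, [0, 0, -0.48], [0, 0, 0]],
    [106, [-0.07, 0, -0.48], [0, 0, 0]],
    [110, [-0.14, 0, -0.48], [0, 0, 0]],
    [112, [-0.17, 0, -0.48], [0, 0, 0]],
    [112, [-0.17, 0, -0.48], [0, 0, 0]],
    [112, [-0.17, 0, -0.48], [0, 0, 0]],
  ],
)

```text
time: 12.25
tool_pos: [566.8, 58.7, 175.6]
eef_rot: [[-0.058, 0.998, -0.003], [0.998, 0.058, 0.001], [0.001, -0.003, -1.0]]
ft_force: [-1.3, 6.2, -2.3]
gripper_width: 48.1
```

```bash
python3 lift.py 2>/dev/null; python3 - <<'E'
from h import *
fs=np.mean([grab_frame('scene').astype(float) for _ in range(6)],0).astype(np.uint8)[200:245,375:435,::-1]
cv2.imwrite('pics/s4.png',cv2.convertScaleAbs(cv2.resize(fs,None,fx=12,fy=12,interpolation=cv2.INTER_CUBIC),alpha=1.6))
E
```

```text
12.25 [566.78033881  58.6805032  175.58767574] [-1.30653977  6.17511574 -2.34841328] 48.067800478332444
[(79.75, 0.859), (79.0, 0.876), (80.25, 0.742)]
mark_tip []
```

View pics/s4.png

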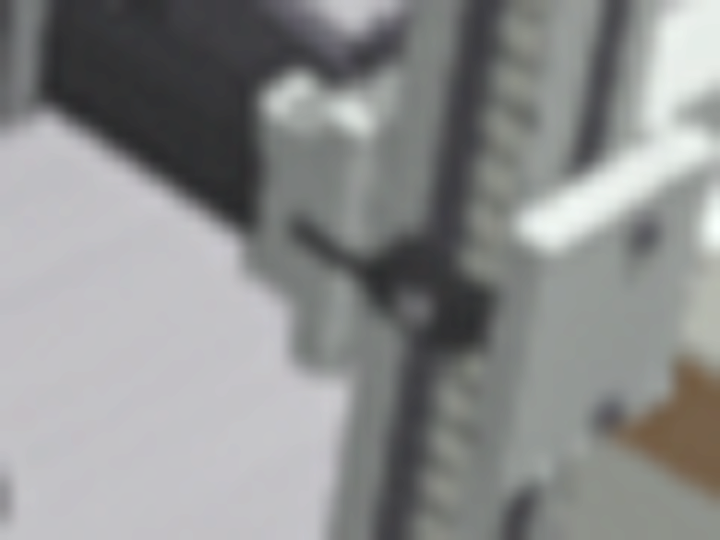

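The scene zoom shows the pointer tip at (399,219), lying over the index line, so we are within about 2 mm. To pin it down I'll shift the carriage ±8 mm with the lever still open, so the line and pointer separate and can be measured numerically.

>>> move_arm(
  steps=[
    [112, [0, 0, -0.4], [0, 0, 0]],
    [112, [0, 0, -0.8], [0, 0, 0]],
    [112, [0, 0, -0.8], [0, 0, 0]],
    [112, [0, 0, -0.8], [0, 0, 0]],
  ],
)

```text
time: 13.05
tool_pos: [566.7, 58.7, 183.6]
eef_rot: [[-0.058, 0.998, -0.004], [0.998, 0.058, 0.001], [0.001, -0.004, -1.0]]
ft_force: [-1.9, 6.1, -2.2]
gripper_width: 48.3
```

```bash
cat > avg.py <<'E'
from h import *
import sys
o=get_obs();f=np.mean([cv2.cvtColor(grab_frame('scene'),cv2.COLOR_RGB2GRAY).astype(float) for _ in range(6)],0);np.save(sys.argv[1],f)
print(o['time'],o['tool_pos'].round(2),o['gripper_width'])
print('cols',list(range(394,407)))
for r in range(208,232):print(r,f[r,394:407].round().astype(int))
E
python3 avg.py up.npy
```

```text
13.05 [566.71  58.69 183.58] 48.3349116238535
cols [394, 395, 396, 397, 398, 399, 400, 401, 402, 403, 404, 405, 406]
208 [ 30  33  45  68  77  80  87  90  81  78  89 103 101]
209 [30 30 38 58 75 77 78 80 79 77 82 92 89]
210 [31 31 33 52 74 78 78 78 79 79 84 92 84]
211 [30 30 35 55 74 78 77 76 79 79 85 92 83]
212 [30 30 39 60 76 78 78 77 78 80 87 91 82]
213 [29 30 41 64 76 78 78 77 77 81 89 92 83]
214 [34 29 41 65 76 78 78 78 78 82 91 92 83]
215 [60 37 44 68 77 76 72 75 78 83 91 90 82]
216 [94 62 53 72 77 72 62 66 73 82 91 85 79]
217 [114  87  68  75  76  67  55  55  60  75  90  83  78]
218 [118  97  77  74  72  57  50  52  55  67  89  84  77]
219 [119 101  84  77  70  54  42  46  56  69  88  84  76]
220 [120 110 101  87  76  66  54  44  48  62  77  76  66]
221 [122 121 118 106  93  82  73  60  49  48  51  54  45]
222 [122 123 123 119 112 100  82  74  68  64  48  37  31]
223 [123 122 124 124 121 110  85  77  82  86  66  42  30]
224 [122 122 122 122 121 106  83  77  84  91  78  55  37]
225 [122 122 122 122 119 101  80  77  85  91  81  65  48]
226 [122 122 122 122 118  98  80  78  87  92  85  74  66]
227 [122 122 121 122 120 106  92  87  93 100  96  82  76]
228 [121 121 122 123 123 120 110 104 105 112 107  86  78]
229 [121 122 122 123 124 124 122 119 116 118 106  84  78]
230 [122 122 123 123 123 122 123 123 123 120 102  81  78]
231 [123 122 122 122 123 122 122 124 124 119  97  79  78]
```

>>> move_arm(
  steps=[
    [112, [0, 0, 0.5], [0, 0, 0]],
    [112, [0, 0, 1], [0, 0, 0]],
    [112, [0, 0, 1.6], [0, 0, 0]],
    [112, [0, 0, 1.6], [0, 0, 0]],
    [112, [0, 0, 1.6], [0, 0, 0]],
  ],
)

```text
time: 13.85
tool_pos: [566.6, 58.7, 167.0]
eef_rot: [[-0.058, 0.998, -0.004], [0.998, 0.058, 0.001], [0.001, -0.004, -1.0]]
ft_force: [-1.4, 6.0, -4.2]
gripper_width: 48.0
```

```bash
python3 avg.py dn.npy
```

```text
13.85 [566.64  58.68 167.03] 48.015586918919126
cols [394, 395, 396, 397, 398, 399, 400, 401, 402, 403, 404, 405, 406]
208 [38 39 39 40 41 45 43 44 50 51 46 45 58]
209 [36 36 40 48 61 68 63 48 46 54 59 66 83]
210 [34 36 52 76 87 92 86 75 72 80 83 89 98]
211 [ 34  42  72 103 102  99  98 101 112 118 108 102 100]
212 [ 34  46  78 105 102  99 100 106 128 137 126 107  97]
213 [ 34  46  72  87  90  94  96  92 106 126 131 109  90]
214 [ 31  44  67  78  80  84  88  82  82  98 113 102  85]
215 [31 38 58 76 78 79 80 79 78 84 95 92 82]
216 [29 32 51 76 78 78 77 79 79 84 92 85 80]
217 [30 32 52 76 77 71 71 77 80 85 92 83 77]
218 [29 35 55 76 73 58 56 68 78 87 94 84 78]
219 [29 38 60 75 73 54 43 50 68 83 92 85 76]
220 [28 40 64 77 76 67 55 45 49 67 79 75 65]
221 [37 41 64 76 78 75 71 60 50 48 52 54 45]
222 [63 51 68 77 75 67 67 68 68 64 48 37 32]
223 [90 68 72 77 74 63 57 61 73 84 67 42 32]
224 [101  80  75  77  76  70  64  57  65  85  78  55  36]
225 [107  89  78  76  76  75  75  72  72  84  82  66  48]
226 [118 106  92  83  78  76  77  80  87  90  84  74  66]
227 [123 118 111 102  89  77  77  82  92  92  84  79  77]
228 [122 122 122 119 104  83  76  82  91  89  81  79  80]
229 [122 123 124 124 111  85  76  81  88  83  78  79  79]
230 [122 123 124 121 105  82  76  81  85  81  76  76  80]
231 [123 124 124 119 100  80  76  80  82  80  76  77  79]
```

>>> move_arm(
  steps=[
    [112, [0, 0, -0.4], [0, 0, 0]],
    [112, [0, 0, -0.8], [0, 0, 0]],
    [112, [0, 0, -1.1], [0, 0, 0]],
    [112, [0, 0, -1.1], [0, 0, 0]],
    [112, [0, 0, -1.1], [0, 0, 0]],
    [112, [0, 0, -1.1], [0, 0, 0]],
  ],
)

```text
time: 14.75
tool_pos: [566.7, 58.6, 178.5]
eef_rot: [[-0.058, 0.998, -0.004], [0.998, 0.058, 0.001], [0.001, -0.004, -1.0]]
ft_force: [-1.7, 6.4, -2.8]
gripper_width: 47.8
```

```bash
python3 avg.py mid.npy | grep -E "^(1|cols|21[4-9]|22[0-4]) ?"; python3 lift.py 2>/dev/null
```

```text
14.75 [566.66  58.65 178.52] 47.84465688586067
cols [394, 395, 396, 397, 398, 399, 400, 401, 402, 403, 404, 405, 406]
214 [30 31 42 65 77 78 78 78 78 83 91 92 84]
215 [29 30 45 69 77 78 78 78 78 84 92 90 83]
216 [32 30 47 74 78 77 76 78 79 84 92 85 79]
217 [60 38 51 73 76 71 70 77 79 85 92 83 77]
218 [94 63 61 75 72 58 56 67 76 85 93 84 78]
219 [114  84  73  76  71  54  43  48  60  77  90  84  76]
220 [117  91  77  75  74  67  54  43  41  57  77  76  65]
221 [118  97  82  77  76  76  72  60  48  45  51  54  44]
222 [120 111 100  87  80  78  78  74  69  64  48  36  32]
223 [122 122 118 106  91  82  78  78  82  85  66  42  31]
224 [122 123 123 119 108  93  80  78  85  92  78  56  36]
15.05 [566.63923661  58.65006329 178.45558014] [-2.79362313  5.79567291 -3.28535496] 47.918909525395904
[(82.5, 0.853), (81.75, 0.877), (82.75, 0.731)]
mark_tip [(0.62, array([411.2, 225.8,   4.8,   3.2]))]
```

>>> move_arm(
  steps=[
    [120, [-0.1, 0, -0.01], [0, 0, 0]],
    [128, [-0.22, 0, -0.03], [0, 0, 0]],
    [138, [-0.36, 0, -0.05], [0, 0, 0]],
    [150, [-0.5, 0, -0.06], [0, 0, 0]],
    [175, [-0.55, 0, -0.06], [0, 0, 0]],
    [200, [-0.55, 0, -0.06], [0, 0, 0]],
    [200, [-0.55, 0, -0.06], [0, 0, 0]],
    [200, [-0.55, 0, -0.06], [0, 0, 0]],
  ],
  grip_force=40,
)

```text
time: 15.95
tool_pos: [566.5, 52.2, 179.3]
eef_rot: [[-0.059, 0.998, -0.005], [0.998, 0.059, -0.001], [-0.001, -0.005, -1.0]]
ft_force: [-6.3, 2.9, -0.4]
gripper_width: 34.9
```

```bash
python3 avg.py end.npy | grep -E "^(1|cols|21[4-9]|22[0-4]) ?"; python3 lift.py 2>/dev/null;python3 -c "
from workcell import *;print(get_obs()['ft_force'],get_obs()['gripper_width'])"
```

```text
15.95 [566.54  52.18 179.31] 34.888048192215756
cols [394, 395, 396, 397, 398, 399, 400, 401, 402, 403, 404, 405, 406]
214 [31 30 43 66 76 78 78 78 79 82 91 93 83]
215 [29 31 45 70 78 78 78 78 78 84 92 90 83]
216 [28 31 49 74 78 77 78 78 79 84 91 85 79]
217 [38 33 51 74 77 70 71 77 80 84 92 83 77]
218 [70 47 56 75 72 58 56 68 78 86 92 84 77]
219 [102  72  68  75  72  55  44  50  67  82  92  84  76]
220 [115  87  74  75  75  66  54  44  49  66  79  76  65]
221 [117  94  79  76  76  76  72  60  49  48  52  53  44]
222 [120 106  92  83  78  78  78  75  69  64  48  37  31]
223 [123 119 111 101  88  78  78  78  82  86  67  43  32]
224 [123 123 122 118 105  86  78  78  85  91  78  56  36]
16.25 [566.54287284  52.17293843 179.31202975] [-7.55848053  2.28230475 -2.01350572] 34.95692687124654
[(81.5, 0.854), (81.0, 0.876), (81.25, 0.716)]
mark_tip [(0.57, array([409. , 225.1,  12.8,  10.1]))]
[-6.07592296  1.93642971 -0.41519507] 34.74485813769687
```

```bash
python3 -c "
from h import *
f=grab_frame('scene')[:,:,::-1];z=cv2.resize(f[195:245,370:440],None,fx=5,fy=5,interpolation=2)
c=f.copy();c[0:250,0:350]=z;cv2.imwrite('pics/end.png',c)"
```

```text
(no output)
```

View pics/end.png

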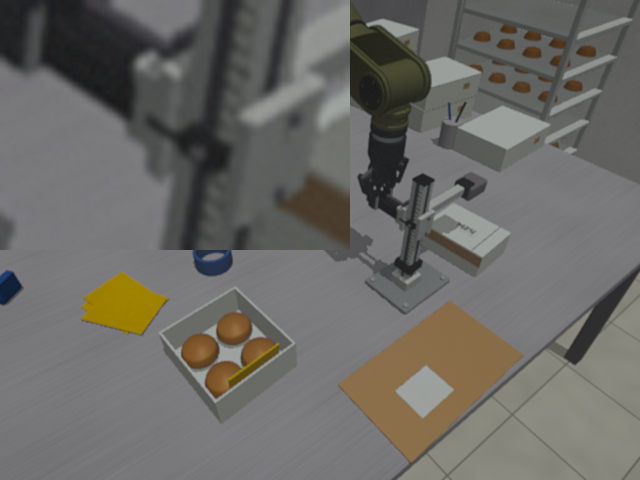

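The pointer tip at about (400,219) lies over the index line, the hand holds grip and lever together, and the cartons and tape roll look undisturbed. I'm handing it in.

```bash
python3 -c "
from workcell import *
print(job_done())"
```

```text
the job is handed in; nothing more can be done
None
```

I raised the carriage with the hand part-closed, squeezed the lever shut at the mark, and handed the job in at about 16 s, still gripping both at 40 N.

**Shut:** The last opening reading was 34.7 mm, against the stated 36.5 mm across a shut grip and knob, so I take the lever as fully shut. Before the final squeeze the opening never went below 47.8 mm, and the cam bites at about 45 mm, so it should have bitten only at the mark.

**Height:** The final squeeze drew the carriage down about 1 mm, and I did not correct this. The carriage now sits at about 81.3 mm of lift by image matching. My estimates of the mark disagreed:
- About 80.3 mm from the wrist view.
- About 82 mm from counting the scale ticks.
- About 82.5 mm from comparing line and pointer in the scene view.

I aimed for 82.2 mm, so the line is probably within about 1 mm of the mark. In the last scene picture the pointer covers the index line, so I could not read the gap directly.

**Surroundings:** The pointer showed at the same pixels before and after the squeeze. The cartons and tape roll look unmoved in the last picture, though part of the tape roll was covered by the zoom inset. The network gave only uneven reports of the marker tip (p about 0.6, one miss).

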